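Turn over the flag of the dressed spool casting

ROBOT

A 6-joint arm with a two-finger parallel gripper is mounted at the origin on the work surface. World frame = base frame: x ahead of the robot, y to its left, z up, the work surface at z = 0. Lengths are in m, angles in rad, forces in N, time in s.
With the tool pointing down it reaches from about 0.375 to 0.975 m from the base axis. Payload 3.8 kg.
Tool frame: the origin (TCP) lies midway between the tips of the shut fingers; the grasp point (between the pads) lies 19 mm behind it (ctrl.pinch_z is the z of the grasp point in the tool frame, in m); z points along the fingers, x is the direction in which the jaws open and shut, and the axes are right-handed (so a half turn about z gives the same grasp; the last joint's range is limited). The gripper opens to 88 mm and grips with 3 to 60 N. Pads are 18 mm wide; open, the fingers measure 123 mm over their backs; the gripper's body (75 mm by 187 mm) begins 45 mm behind the grasp point.
Start: joints at [1.173, 0.264, 1.604, -0, 1.274, -0.037], TCP at [0.238, 0.632, 0.239] pointing down, gripper open.
Joint ranges: [-2.63, 2.63], [-0.94, 2.18], [0.31, 2.57], [-1.31, 4.45], [0, 2.66], [-2.55, 2.55]. Speed limits (rad/s): [2.57, 2.57, 3.14, 3.14, 3.14, 3.14].

INTERFACE

Orientations are given as [roll, pitch, yaw] about the fixed x, y, z axes, in that order (R = Rz(yaw) Ry(pitch) Rx(roll)).
In Python, from workcell import ctrl, fingers, kin, cams, finish_job, get_clock, get_qpos, get_qd, get_effort, get_tcp_pos, get_eef_rot, get_force, get_wrist_torque, get_width gives the robot as it stands. The module is installed in compiled form; this text tells all that it offers. Calls block until the motion is done:
- ctrl.reach(position, orientation): joint-space move of the TCP to a pose.
- ctrl.movel(position, orientation=None, max_speed=0.15, threshold=None): straight line of the TCP; orientation=None keeps the orientation; max_speed is the mean speed in m/s. With threshold (N) it stops when the force on the tool has changed by that much, and returns True; else False.
- ctrl.goto_joints(angles): joint-space move.
- fingers.release() and fingers.close_gripper(newtons=None): open the fingers fully, or close them until they stop; newtons is the grip in N (None keeps the last).
- ctrl.dwell(seconds).
- kin.ik(position, orientation): joint angles nearest the present ones, or None.
- cams.capture(name): name is "scene" or "top"; returns a dict with "img" (384x512x3 uint8, blue, green, red), "fx", "fy", "cx", "cy" (pixels), "k1" (the pictures are not rectified: a ray, as slopes to the right and down, at radius r is drawn at 1 + k1 r^2 times it, then the intrinsics apply), "origin" and "attitude" of the camera in the world. Camera axes: x right, y down, z forward; pixel columns grow to the right and rows downward; lengths in m; the calibration is good to about 2 mm. A picture is of the moment at which its call begins. There is no depth.
A pose or a line that the arm cannot do raises ctrl.MotionError and nothing moves.
- finish_job(): hands the job in, once; it reports no verdict.
Readings, each from a call of its own:
- get_clock(): time.
- get_qpos(): joint angles.
- get_qd(): joint speeds.
- get_effort(): joint torques, N m.
- get_tcp_pos(): TCP position.
- get_eef_rot(): TCP orientation.
- get_force(): force on the tool from outside, world axes, zero at the start.
- get_wrist_torque(): the same for the moment, N m.
- get_width(): opening from 0.0 (shut) to 1.0 (fully open).
Only numpy, scipy, OpenCV 4.12 (cv2) and the standard library are available. Lean on these libraries where they do the work, as an engineer would, in place of code of your own. Each camera call takes 0.05 s, during which the arm holds its last target.

TASK

The round flanged spool casting has been dressed: push the hinged flag paddle on its base plate right over its pivot, from its left side to its right side as seen from the robot, until it lies fully down and shows its ring face instead of its bar face. Do it by pushing with the fingertips from underneath the paddle; do not pinch the paddle between the fingers or pick anything up. Leave the flag of the square block as it is, and leave both castings and everything else on the bench where they stand, then move clear.

Things in the scene. Friction and masses are not known exactly. Their poses are not given: they have to be found in the camera images.
- stand_a: grey base plate 180 x 220 x 8 mm screwed to the bench, carrying the round flanged spool on its own +y half (far from the robot) and a hinged paddle on its -y half (near the robot). Origin: centre of the plate's underside; own x points to the robot's right (world -y) and own y away from it, give or take 0.5 rad. Two steel cheeks (26 mm along x, 6 mm thick, up to 110 mm high) hold the paddle's pivot.
- flag_a_hinge (a point): middle of the pivot of the paddle beside the round flanged spool, 100 mm above the bench, 45 mm to the plate's own -y of its centre; axes are those of the stand: the pivot axis is its y, z is up
- flag_a (a joint): angle of the paddle beside the round flanged spool, rad: 0 = level towards the stand's -x (left); 1.57 = upright; 3.14 = level towards its +x (right); 0 and 3.14 are hard stops. Its face with a dark bar is up at 0, its face with a dark ring at 3.14. Starts between 0 and 0.3. The stiff hinge stays where it is left; it takes about 2 to 3 N at 70 mm from the pivot.
- flag_a_edge (a point): middle of the free edge of that paddle, 100 mm from the pivot; moves with it. The flat paddle is 60 mm wide, 6 mm thick, with nothing under it down to the base plate (about 89 mm when level)
- stand_b: grey base plate 180 x 220 x 8 mm screwed to the bench, carrying the square block casting on its own +y half (far from the robot) and a hinged paddle on its -y half (near the robot). Origin: centre of the plate's underside; own x points to the robot's right (world -y) and own y away from it, give or take 0.5 rad. Two steel cheeks (26 mm along x, 6 mm thick, up to 110 mm high) hold the paddle's pivot.
- flag_b_hinge (a point): middle of the pivot of the paddle beside the square block casting, 100 mm above the bench, 45 mm to the plate's own -y of its centre; axes are those of the stand: the pivot axis is its y, z is up
- flag_b (a joint): angle of the paddle beside the square block casting, rad: 0 = level towards the stand's -x (left); 1.57 = upright; 3.14 = level towards its +x (right); 0 and 3.14 are hard stops. Its face with a dark bar is up at 0, its face with a dark ring at 3.14. Starts between 0 and 0.3. The stiff hinge stays where it is left; it takes about 2 to 3 N at 70 mm from the pivot.
- flag_b_edge (a point): middle of the free edge of that paddle, 100 mm from the pivot; moves with it. The flat paddle is 60 mm wide, 6 mm thick, with nothing under it down to the base plate (about 89 mm when level)
- spool: loose cast spool standing on stand_a: two round flanges 62 mm across joined by a 38 mm neck, 62 mm tall; origin: centre of its underside, on the plate about 60 mm to the plate's +y of the plate's centre
- block: loose square casting standing on stand_b: 58 x 58 x 44 mm with a smaller square boss on top, 60 mm tall in all; origin: centre of its underside
- burr_pot: loose open steel cup, 54 mm across, 50 mm tall, in front of the two stands; origin: centre of its underside; bystander
- die_grinder: loose air die grinder lying on the bench beyond the stands, about 190 mm long, 42 mm high; origin: under its body; bystander
- oil: loose closed grey bottle, 60 mm across, 150 mm tall, beyond the stands; origin: centre of its underside; bystander
- wrench: loose flat wrench lying beyond the stands; bystander
- brush: loose hand brush lying to the left of the stands; bystander
- pipe_collar: loose steel pipe ring standing on end, 64 mm across, 50 mm tall, to the right of the stands; bystander

How it is judged:
By the outcome, as a careful person would: the job done as asked, in the order asked, and still so for the second after the job is handed in, with the robot touching nothing.
It also fails if it takes over 38 s, if anything falls off the work surface, if the arm or the gripper's body presses on something with over 40 N, if the wrist force passes 120 N, or if a joint passes its speed limit or range.

## Working session

There is one attempt and no reset: what is moved stays moved. The work goes in short steps, each a Python script; the robot and the scene stay as the last script left them, time stands still between calls to the robot, and variables do not carry over. Pictures are saved under pics/ and viewed, and the job is handed in when it is done.

```bash
mkdir -p pics; python3 - <<'E'
from workcell import *
import cv2,pickle
d={}
for n in("scene","top"):
    c=cams.capture(n); d[n]=c; cv2.imwrite(f"pics/{n}0.png",cv2.resize(c["img"],(800,600),interpolation=cv2.INTER_CUBIC))
    print(n,{k:v for k,v in c.items() if k!="img"})
pickle.dump(d,open("c0.pkl","wb"))
print(get_clock(),get_tcp_pos(),get_eef_rot(),ctrl.pinch_z)
E
```

```text
scene {'fx': 393.01890992662715, 'fy': 393.01890992662715, 'cx': 254.27432726486492, 'cy': 186.65524867091884, 'k1': -0.07198121635926127, 'origin': array([ 1.56645291, -0.05191014,  1.04343937]), 'attitude': array([-2.35442366,  0.00734327,  1.52983396])}
top {'fx': 362.34964731995456, 'fy': 362.34964731995456, 'cx': 259.099217943271, 'cy': 186.79606878663355, 'k1': 0.011809995145263753, 'origin': array([ 0.41238921, -0.00489893,  1.1450889 ]), 'attitude': array([-2.96204649, -0.00631768, -1.56533927])}
0.1 [0.23803168 0.63095271 0.23750758] [-3.14151139e+00  2.02672961e-03  1.20997742e+00] -0.0187
```

View pics/scene0.png

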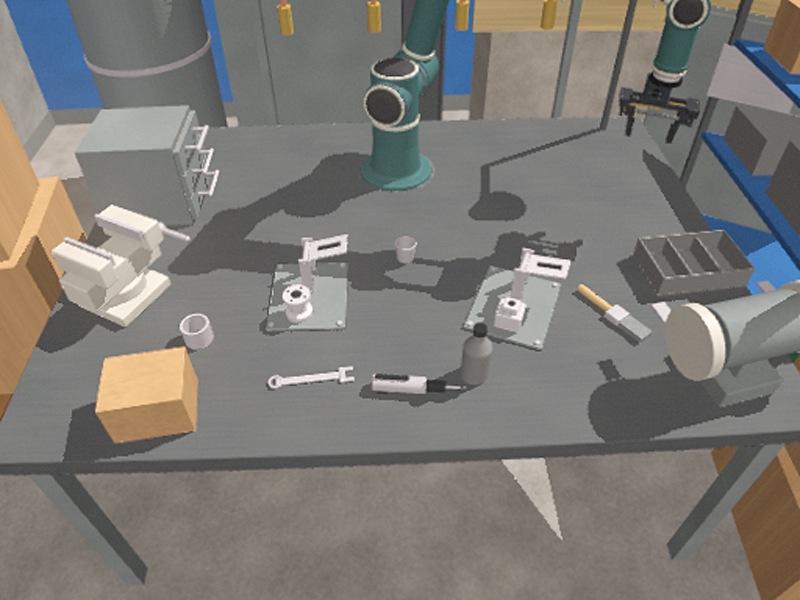

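View pics/top0.png

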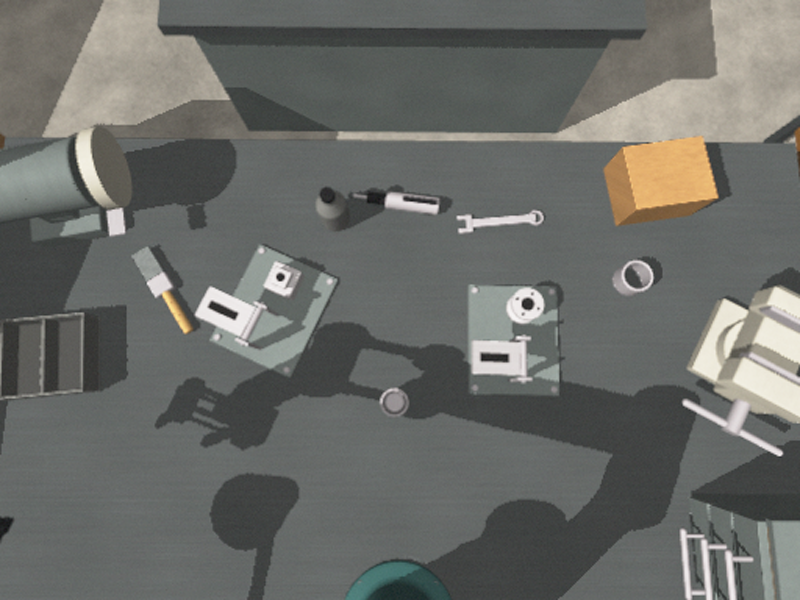

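The top view shows stand_a on the right, with the spool at (525,304), the paddle at (498,357) with its bar face up, and plate corners at about (469,285) to (560,394). Stand_b is on the left. Next I'll measure stand_a.

```bash
cat > h.py <<'E'
import numpy as np,cv2
from scipy.spatial.transform import Rotation as Ro
def ray(c,uv):
    x=(np.asarray(uv,float)-[c["cx"],c["cy"]])/[c["fx"],c["fy"]]
    u=x.copy()
    for _ in range(20): u=x/(1+c["k1"]*(u**2).sum(-1,keepdims=True))
    d=np.c_[u.reshape(-1,2),np.ones(u.size//2)]
    return d@Ro.from_euler('xyz',c["attitude"]).as_matrix().T
def plane(c,uv,z):
    d=ray(c,uv); o=c["origin"]; return o+d*((z-o[2])/d[:,2])[:,None]
def proj(c,P):
    q=(np.atleast_2d(P)-c["origin"])@Ro.from_euler('xyz',c["attitude"]).as_matrix()
    s=q[:,:2]/q[:,2:]; s=s*(1+c["k1"]*(s**2).sum(1,keepdims=True))
    return s*[c["fx"],c["fy"]]+[c["cx"],c["cy"]]
E
python3 - <<'E'
from h import *; import pickle
d=pickle.load(open("c0.pkl","rb"))
def crop(n,x0,y0,x1,y1,f):
    i=d[n]["img"][y0:y1,x0:x1]; cv2.imwrite(f"pics/crop_{n}.png",cv2.resize(i,None,fx=f,fy=f,interpolation=cv2.INTER_NEAREST))
crop("top",290,170,370,260,6.5)
crop("scene",160,140,240,220,7)
t=d["top"]["img"]
for u,v in [(310,190),(330,245),(310,250),(280,220),(305,228)]: print(u,v,t[v,u], cv2.cvtColor(t,cv2.COLOR_BGR2HSV)[v,u])
E
```

```text
310 190 [152 155 147] [ 79  13 155]
330 245 [97 99 93] [80 15 99]
310 250 [ 97 101  95] [ 70  15 101]
280 220 [82 84 82] [60  6 84]
305 228 [215 215 220] [  0   6 220]
```

View pics/crop_top.png

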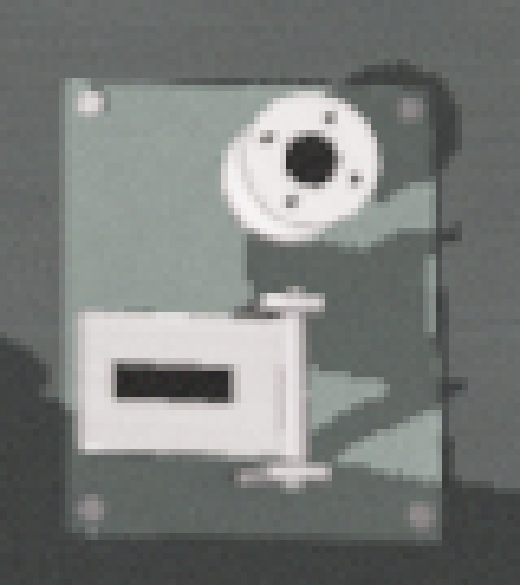

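View pics/crop_scene.png

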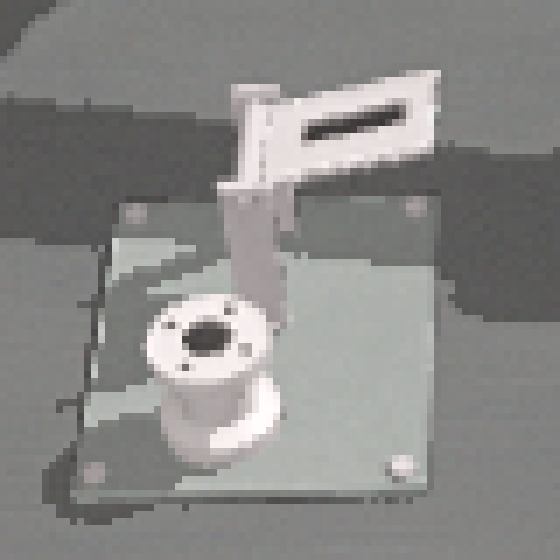

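In the top crop (6.5x, offset 290,170), the screws are at (90,103), (411,107), (420,515) and (91,511), and the paddle's free edge runs from (78,313) to (80,455). In the scene crop (7x, offset 160,140), the free edge runs from (437,72) to (435,152).

```bash
python3 - <<'E'
from h import *; import pickle
np.set_printoptions(precision=4,suppress=True)
d=pickle.load(open("c0.pkl","rb")); T,S=d["top"],d["scene"]
tp=lambda a:np.array(a)/6.5+[290,170]-.5
sp=lambda a:np.array(a)/7+[160,140]-.5
st=plane(T,tp([(90,103),(411,107),(420,515),(91,511)]),.010)
ss=plane(S,sp([(401,467),(94,472),(134,213),(416,206)]),.010)
print(st,"\n",ss)
for s in(st,ss):
    print("size",[np.linalg.norm(s[i]-s[(i+1)%4]) for i in range(4)],"c",s.mean(0))
    x=(s[1]-s[0]+s[2]-s[3]); print("x dir yaw",np.arctan2(x[1],x[0])); y=s[0]-s[3]+s[1]-s[2]; print("y dir",np.arctan2(y[1],y[0]))
pc=plane(T,tp([(65,80),(438,80),(441,540),(65,538)]),.008); print("plate corners",pc,pc.mean(0))
def tri(a,b):
    o1,d1=T["origin"],ray(T,tp([a]))[0];o2,d2=S["origin"],ray(S,sp([b]))[0]
    t=np.linalg.lstsq(np.c_[d1,-d2],o2-o1,rcond=None)[0]
    p,q=o1+t[0]*d1,o2+t[1]*d2; return (p+q)/2,np.linalg.norm(p-q)
for n,a,b in[("farfree",(78,313),(435,153)),("nearfree",(80,455),(438,72)),("barfarleft",(113,400),(406,107)),("cheek far right",(324,300),(219,187)),("cheek near right",(330,470),(232,90))]: print(n,*tri(a,b))
E
```

```text
[[ 0.6241 -0.152   0.01  ]
 [ 0.6231 -0.3094  0.01  ]
 [ 0.4259 -0.3056  0.01  ]
 [ 0.4268 -0.1492  0.01  ]] 
 [[ 0.6218 -0.1542  0.01  ]
 [ 0.6181 -0.3105  0.01  ]
 [ 0.423  -0.3087  0.01  ]
 [ 0.4251 -0.151   0.01  ]]
size [np.float64(0.15744221680241421), np.float64(0.1972513874085534), np.float64(0.15638779388036445), np.float64(0.19729783729710693)] c [ 0.525 -0.229  0.01 ]
x dir yaw -1.5766740321149402
y dir -0.016857473037143012
size [np.float64(0.15640673813166187), np.float64(0.19509115003109123), np.float64(0.15771689784096823), np.float64(0.19675249008444656)] c [ 0.522  -0.2311  0.01  ]
x dir yaw -1.5896699767227693
y dir -0.01263730905820189
plate corners [[ 0.6359 -0.1401  0.008 ]
 [ 0.6371 -0.3238  0.008 ]
 [ 0.4143 -0.3156  0.008 ]
 [ 0.4141 -0.1369  0.008 ]] [ 0.5253 -0.2291  0.008 ]
farfree [ 0.5102 -0.131   0.1228] 0.0008393601608509668
nearfree [ 0.449  -0.1305  0.1254] 0.0006606200745139874
barfarleft [ 0.4727 -0.1462  0.1222] 0.001964087264711241
cheek far right [ 0.5177 -0.2412  0.1112] 0.0014986899937371662
cheek near right [ 0.4436 -0.2401  0.1135] 0.00038439297328241587
```

Both views agree: stand_a centre (0.5235, -0.230), yaw about -0.014, hinge (0.4785, -0.2295, 0.100). The free edge is at y -0.131, z about 0.121, so the paddle is at about 0.22 rad and 100 mm from the pivot, as specified. Now I'll plan an arc for the shut fingers under the paddle and check IK along it.

```bash
cat > plan.py <<'E'
from h import *
H=np.array([.4785,-.2295,.100]); yaw=-.014
Y=np.array([np.cos(yaw),np.sin(yaw),0]); L=np.array([-np.sin(yaw),np.cos(yaw),0]); Z=np.array([0,0,1.])
def pose(th,be,r=.075,extra=0.,sign=1):
    th,be=np.radians([th,be]); p=np.cos(th)*L+np.sin(th)*Z; n=-np.sin(th)*L+np.cos(th)*Z
    pos=H+r*p-n*(.003+.009*abs(np.cos(th-be))+extra)
    return pos,ori(np.degrees(be),sign)
def ori(be,sign=1):
    be=np.radians(be); a=-np.cos(be)*L-np.sin(be)*Z; x=sign*Y
    return Ro.from_matrix(np.c_[x,np.cross(a,x),a]).as_euler('xyz')
def beta(th): return float(np.interp(th,[0,30,180],[30,30,95]))
E
python3 - <<'E'
from plan import *; from workcell import *
np.set_printoptions(precision=3,suppress=True)
for s in(1,-1):
    print("sign",s)
    for nm,P,O in[("hi",np.array([.46,-.02,.32]),ori(60,s)),("pre",H+.155*L+[0,0,-.0],ori(30,s))]: print(nm,P,kin.ik(P,O))
    for th in(0,12,30,60,90,120,150,180):
        P,O=pose(th,beta(th),extra=.018 if th<5 else 0,sign=s); print(th,P,O,kin.ik(P,O))
d=__import__("pickle").load(open("c0.pkl","rb"))
print("pot",plane(d["top"],[[394/1.5625,402/1.5625]],.05))
print(get_clock())
E
```

```text
sign 1
hi [ 0.46 -0.02  0.32] [ 0.263 -0.121  1.949 -0.504  1.482  0.365]
pre [ 0.481 -0.075  0.1  ] [ 0.379  0.391  2.111 -0.956  1.366  0.973]
0 [ 0.48  -0.155  0.071] [ 2.094  0.    -0.014] [ 0.233  0.408  2.173 -1.084  1.254  0.998]
12 [ 0.48  -0.154  0.104] [ 2.094  0.    -0.014] [ 0.234  0.343  2.172 -1.065  1.287  0.937]
30 [ 0.479 -0.159  0.127] [ 2.094  0.    -0.014] [ 0.225  0.298  2.171 -1.06   1.304  0.893]
60 [ 0.479 -0.182  0.159] [ 2.321  0.    -0.014] [ 0.087  0.113  2.166 -0.91   1.173  0.61 ]
90 [ 0.479 -0.219  0.175] [ 2.548  0.    -0.014] [-0.111  0.011  2.13  -0.694  1.055  0.272]
120 [ 0.478 -0.259  0.169] [ 2.775  0.    -0.014] [-0.329  0.009  2.07  -0.421  0.987 -0.094]
150 [ 0.478 -0.291  0.143] [ 3.002  0.    -0.014] [-0.518  0.088  2.001 -0.146  0.989 -0.427]
180 [ 0.477 -0.304  0.104] [-3.054  0.    -0.014] [-0.654  0.212  1.935  0.081  1.048 -0.682]
sign -1
hi [ 0.46 -0.02  0.32] None
pre [ 0.481 -0.075  0.1  ] [ 0.379  0.391  2.111 -0.956  1.366 -2.169]
0 [ 0.48  -0.155  0.071] [-2.094  0.     3.128] [ 0.233  0.408  2.173 -1.084  1.254 -2.144]
12 [ 0.48  -0.154  0.104] [-2.094  0.     3.128] [ 0.234  0.343  2.172 -1.065  1.287 -2.204]
30 [ 0.479 -0.159  0.127] [-2.094  0.     3.128] [ 0.225  0.298  2.171 -1.06   1.304 -2.249]
60 [ 0.479 -0.182  0.159] [-2.321  0.     3.128] [ 0.087  0.113  2.166 -0.91   1.173 -2.532]
90 [ 0.479 -0.219  0.175] [-2.548  0.     3.128] None
120 [ 0.478 -0.259  0.169] [-2.775  0.     3.128] None
150 [ 0.478 -0.291  0.143] [-3.002  0.     3.128] None
180 [ 0.477 -0.304  0.104] [3.054 0.    3.128] [-0.654  0.212  1.935  0.081  1.048  2.46 ]
pot [[0.399 0.009 0.05 ]]
0.1
```

IK is smooth with sign +1. The pot at (0.40, 0.01) is only 50 mm tall, so the body clears it. Now I'll shut the gripper and go in under the paddle.

```bash
python3 - <<'E'
from plan import *; from workcell import *
fingers.close_gripper(10); print(get_clock(),get_width())
ctrl.reach([.46,-.02,.32],ori(60)); print(get_clock(),get_force())
ctrl.movel(H+.155*L,ori(30),max_speed=.2); print(get_clock(),get_tcp_pos(),get_force())
P,O=pose(0,30,extra=.018)
print(ctrl.movel(P,O,max_speed=.1,threshold=5)); print(get_clock(),get_tcp_pos(),get_force())
for n in("scene","top"):
    i=cams.capture(n)["img"][100:300,130:396]; cv2.imwrite(f"pics/{n}1.png",cv2.resize(i,None,fx=3,fy=3))
E
```

```text
1.4 0.004012022612753117
3.8333 [0.75283237 0.1800075  0.47489646]
5.125 [ 0.4813346  -0.0742023   0.10074462] [-1.08669002 -0.16367195 -0.680036  ]
False
6.125 [ 0.47985826 -0.15434085  0.07134316] [-0.49147106 -0.20128852  0.31372441]
```

View pics/scene1.png

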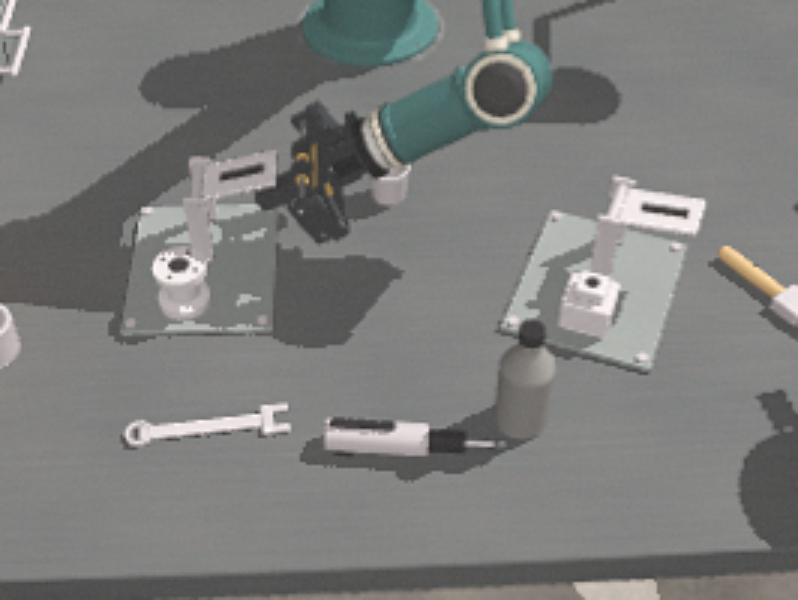

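View pics/top1.png

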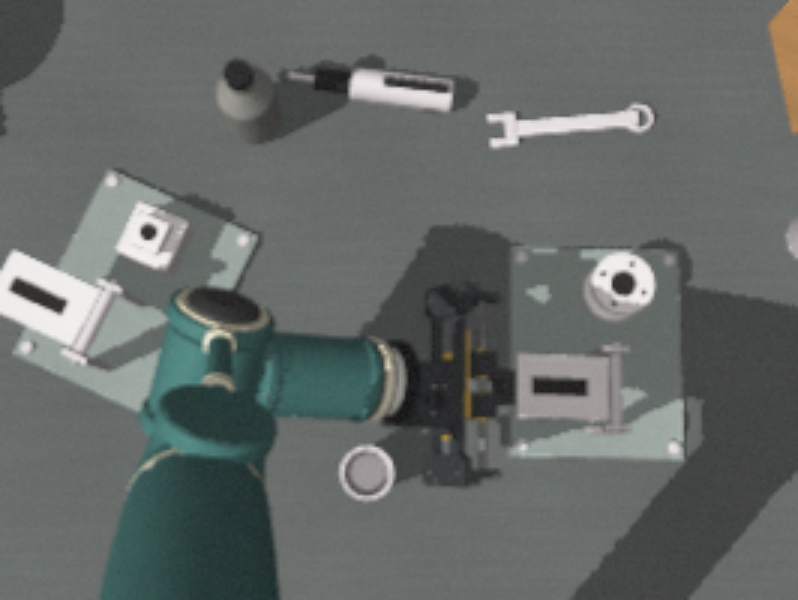

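The fingers are under the free edge of paddle A, at (510,385) in the top crop, with clearance to the pot (368,473) and stand_b. Now I'll sweep the arc up to just before the stop.

```bash
python3 - <<'E'
from plan import *; from workcell import *
np.set_printoptions(precision=3,suppress=True)
for th in(14,30,48,66,84,102,120,138,156,168):
    P,O=pose(th,beta(th))
    hit=ctrl.movel(P,O,max_speed=.06,threshold=25)
    print(th,hit,round(get_clock(),2),np.array(get_tcp_pos())-P,np.array(get_force()))
    if hit: break
for n in("scene","top"):
    i=cams.capture(n)["img"][100:300,130:396]; cv2.imwrite(f"pics/{n}2.png",cv2.resize(i,None,fx=3,fy=3))
E
```

```text
14 False 6.97 [ 0. -0.  0.] [-0.04   0.331 -0.457]
30 False 7.47 [ 0.    -0.     0.001] [ 0.585 -0.69   0.463]
48 False 8.02 [-0. -0.  0.] [0.037 0.409 0.491]
66 False 8.57 [-0.    -0.    -0.001] [ 0.866  0.191 -1.035]
84 False 9.12 [-0.     0.    -0.001] [-0.624  0.439  0.853]
102 False 9.68 [-0.     0.    -0.001] [0.767 0.609 0.383]
120 False 10.25 [-0.  0. -0.] [ 0.708  0.345 -0.41 ]
138 False 10.82 [-0.  0. -0.] [ 0.928  0.098 -0.672]
156 False 11.38 [-0.  0. -0.] [-0.535  0.808  0.186]
168 False 11.81 [-0.  0.  0.] [ 0.267 -0.638  0.   ]
```

View pics/scene2.png

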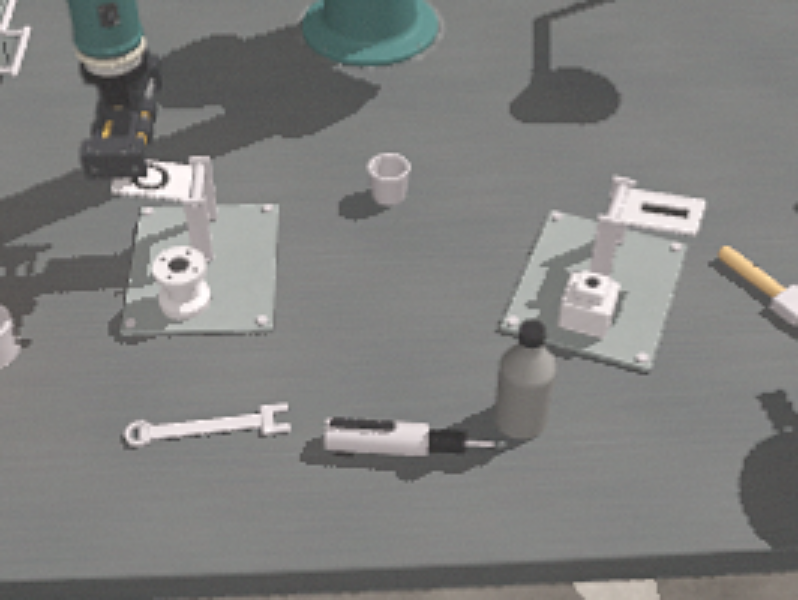

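View pics/top2.png

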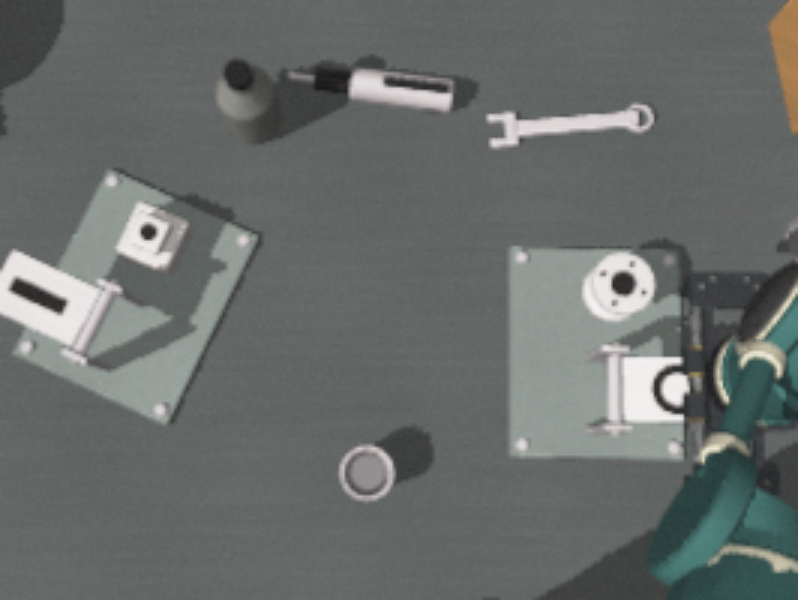

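The paddle is over, with the ring at (675,388) in the top crop. Now I'll press it down to the stop under force control, retreat, and look.

```bash
python3 - <<'E'
from plan import *; from workcell import *
np.set_printoptions(precision=4,suppress=True)
P,O=pose(180,90); 
print(ctrl.movel(P+[0,0,.004],O,max_speed=.04,threshold=12),get_tcp_pos(),get_force(),get_clock())
hit=ctrl.movel(P-[0,0,.012],O,max_speed=.015,threshold=12)
print(hit,get_tcp_pos(),P,get_force(),get_clock())
ctrl.movel(P+[0,0,.10],O,max_speed=.15)
ctrl.movel([.40,-.12,.35],O,max_speed=.3)
ctrl.reach([.22,.45,.35],[3.1415,0,1.2])
print(get_clock(),get_force())
d={}
for n in("scene","top"):
    d[n]=c=cams.capture(n); i=c["img"][100:300,130:396]; cv2.imwrite(f"pics/{n}3.png",cv2.resize(i,None,fx=3,fy=3))
import pickle; pickle.dump(d,open("c3.pkl","wb"))
# expected edge corners top face for th=180
for s in(1,-1): 
    q=H-.1*L+.03*s*Y+[0,0,.003]; print(((proj(d["top"],q)-[130,100]+.5)*3),((proj(d["scene"],q)-[130,100]+.5)*3))
E
```

```text
False [ 0.4771 -0.3043  0.1065] [ 0.277   0.1855 -0.3958] 12.4
True [ 0.4777 -0.3048  0.1034] [ 0.4775 -0.3045  0.103 ] [-1.2439  1.2658  5.1184] 12.9167
16.8583 [-0.3204  0.0968 -0.2817]
[[721.3008 360.9552]] [[112.0222 201.977 ]]
[[723.581 424.185]] [[118.4223 169.4324]]
```

View pics/scene3.png

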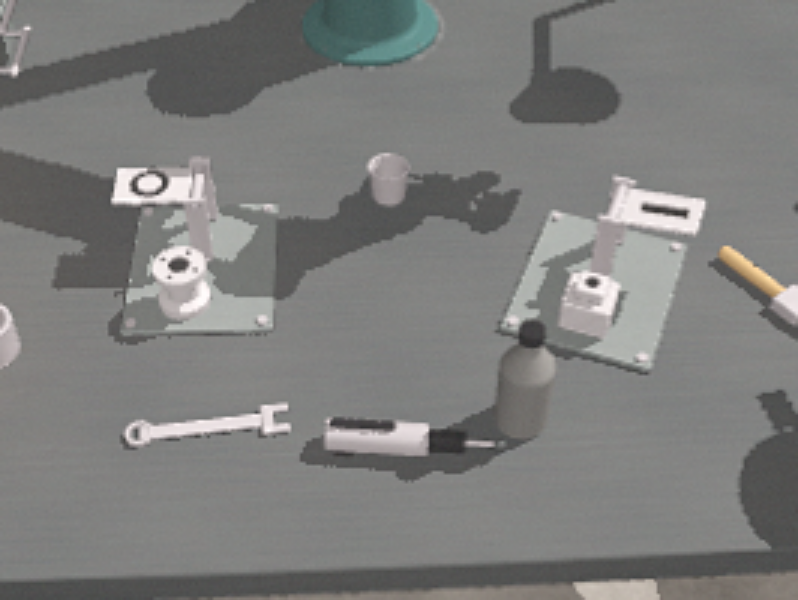

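View pics/top3.png

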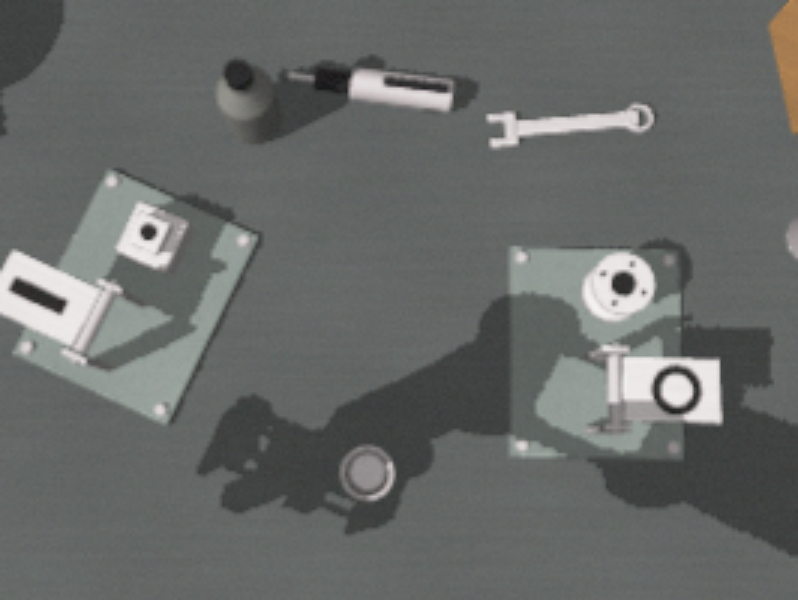

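The ring face is up. The free edge is at (721,360)-(722,424) in the top crop and (113,205)-(118,168) in the scene crop, within about 3 crop px of the predicted level pose. I'll triangulate the ring's height for a check and compare everything else before and after.

```bash
python3 - <<'E'
from h import *; import pickle
np.set_printoptions(precision=4,suppress=True)
a=pickle.load(open("c0.pkl","rb"));d=pickle.load(open("c3.pkl","rb"));T,S=d["top"],d["scene"]
def tri(a,b):
    f=lambda q:np.array([q])/3+[130,100]-.5
    o1,d1=T["origin"],ray(T,f(a))[0];o2,d2=S["origin"],ray(S,f(b))[0]
    t=np.linalg.lstsq(np.c_[d1,-d2],o2-o1,rcond=None)[0]
    p,q=o1+t[0]*d1,o2+t[1]*d2; return (p+q)/2,np.linalg.norm(p-q)
print("ring",*tri((676.5,389.5),(150,182.5)))
print("farcorner",*tri((721,360),(112,205))); print("nearcorner",*tri((722,424),(118,169)))
# paper-white/dark features: spool hole, block hole, pot displacement by template
for n,(x,y,w,h) in {"spool":(322,180,30,30),"block":(166,165,30,30),"pot":(240,246,26,24),"collar":(388,162,34,32),"flagb":(122,178,50,45),"oil":(198,115,30,35),"grinder":(225,118,60,22),"wrench":(290,130,62,20),"brush":(82,155,46,62)}.items():
    r=cv2.matchTemplate(T["img"][y-6:y+h+6,x-6:x+w+6],a["top"]["img"][y:y+h,x:x+w],cv2.TM_CCOEFF_NORMED); _,m,_,l=cv2.minMaxLoc(r); print(n,round(m,3),l[0]-6,l[1]-6)
E
```

```text
ring [ 0.4793 -0.2855  0.1075] 0.0017227319790437522
farcorner [ 0.5083 -0.3306  0.0993] 0.0004122423582216282
nearcorner [ 0.4472 -0.3285  0.1035] 0.002029179567870392
spool 0.976 0 0
block 0.999 0 0
pot 0.7 0 0
collar 0.998 0 0
flagb 0.999 0 0
oil 0.994 0 0
grinder 0.999 0 0
wrench 0.999 0 0
brush 0.998 0 0
```

The edge height is about 0.101 m, against 0.103 m for level, and nothing else has moved. The pot's lower match score is from the arm's shadow falling across it.

```bash
python3 - <<'E'
from workcell import *
print(get_clock(),get_force()); finish_job()
E
```

```text
16.9583 [-0.6409509  -0.39992227 -0.56249099]
the job is handed in; nothing more can be done
```

The spool's flag paddle (stand_a) is now fully over to its right side with the ring face up, and the job was handed in at about 17 s. I slid the shut fingertips under the paddle, swept it over its pivot, and pressed it down. A 12 N force rise then stopped the push within 0.5 mm of the computed level height. The arm then moved clear.

**Paddle level:** the free edge measured at a mean height of about 0.101 m, against 0.103 m expected on its upper face when level. The two corners read 0.099 and 0.1035 m. The ring centre read a little high at 0.1075 m, from a single point with about 2 mm disagreement between the two views.

**Everything else:** the spool, block, the block's flag, collar, bottle, grinder, wrench, brush and pot all showed 0 px of shift in the top view. The pot's match score was only 0.70, which I put down to the arm's shadow lying across it; it looked unmoved in the pictures.

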